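# Close the microplate reader and start it

## Task

Make the microplate reader on the lab desk ready and start it: with the fingertips only, push its loaded tray all the way in and push its raised lid fully shut (either first), and only then press the round start button on top of it fully down and let it come up again. Grasp and lift nothing, do not touch the well plate that rides in the tray, and leave everything else on the desk where it stands.

Things in the scene. Friction and masses are not known exactly. Their poses are not given: they have to be found in the camera images.
- reader: microplate reader, fixed white housing 300 mm deep (x) by 220 wide (y), flat top 105 mm above the desk. Origin: centre of its underside. Its own -x is its front, where the tray comes out; +x its back; z up
- tray (a joint): how far the tray stands out of the front of the reader, m: 0 = fully in, at most 0.13. It slides along the reader's x with a friction of about 1.5 N and stays where it is left
- tray_end (a point): on the tray's upright end panel (126 mm wide, 14 mm thick, from 30 to 92 mm above the desk): middle of the top edge of its outer face, the face to push. Axes as the reader's; the outer face looks to -x. The plain tray floor and rims (112 mm wide, up to 43 mm above the desk) lie behind the panel
- plate_mid (a point): centre (half-way up) of the white 96-well plate, 127 x 85 x 14.4 mm, that lies in the tray's recess and rides along with it; its top is 50 mm above the desk. x along the tray
- plate (a joint): how far that well plate is lifted out of its recess, m: 0 = seated, as it must stay
- lid (a joint): opening angle of the grey lid on the rear part of the reader's top, rad: 0 = shut and flat on the housing, 1.57 = upright. Its stiff hinge holds it where it is left; some 1 to 3 N at the free edge move it
- lid_hinge (a point): middle of the lid's hinge line, which runs along the reader's y, 125 mm behind the reader's origin and 105.5 mm above the desk. The lid is a flat plate, 140 mm from hinge to free edge, 180 mm wide along y and 12 mm thick. Its axes turn with the lid: -x points from the hinge to the free edge, z is the normal of its outer (upper) face; the hinge lies in the lower face
- lid_edge (a point): middle of the lid's free edge, on the outer (upper) face. With the lid shut it lies 15 mm ahead of the reader's origin (its x = -0.015) and 117.5 mm above the desk; with the lid raised it stands up to 250 mm above the desk, and the outer face looks to the reader's back
- start_top (a point): centre of the top of the round grey start button (26 mm across) on the front part of the reader's flat top, 95 mm ahead of the reader's origin and 65 mm to its +y side; 127 mm above the desk when up, in a white collar 42 mm across whose rim is 117 mm above the desk. z up
- start (a joint): how far the start button is pressed, m: 0 = up, 0.006 = fully down (vertical, spring, about 4 N)
- tip_box: bystander: closed grey and clear pipette-tip box, 122 x 87 x 67 mm; origin under its centre
- spare_plate: bystander: another white well plate lying on the desk, 127 x 85 x 14.4 mm; origin under its centre
- beaker: bystander: glass beaker, 60 mm across, 75 mm tall; origin under its centre
- vial: bystander: small amber vial with black cap, 28 mm across, 50 mm tall; origin under its centre
- flask: bystander: amber bottle, 52 mm across, 100 mm tall; origin under its centre

How it is judged:
By the outcome, as a careful person would: the job done as asked, in the order asked, and still so for the second after the job is handed in, with the robot touching nothing.
It also fails if it takes over 58 s, if anything falls off the work surface, if the arm or the gripper's body presses on something with over 40 N, if the wrist force passes 120 N, or if a joint passes its speed limit or range.

## Robot

A 6-joint arm with a two-finger parallel gripper is mounted at the origin on the work surface. World frame = base frame: x ahead of the robot, y to its left, z up, the work surface at z = 0. Lengths are in m, angles in degrees, forces in N, time in s.
With the tool pointing down it reaches from about 0.3 to 0.75 m from the base axis. Payload 8.5 kg.
Tool frame: the origin (TCP) lies between the finger pads; the fingertips stand 17 mm ahead of it and the grasp point (between the pads) lies 2 mm behind it; z points along the fingers, y is the direction in which the jaws open and shut (so a half turn about z gives the same grasp; the last joint's range is limited). The gripper opens to 85 mm and grips with 20 to 120 N. Pads are 22 mm wide; open, the fingers measure 114 mm over their backs; the gripper's body (76 mm by 85 mm) begins 54 mm behind the grasp point. The pads swing forward as they close: fully open they stand 13 mm farther back than shut.
Start: joints at [-80.976, 21.807, 74.336, -0, 83.858, -12.336], TCP at [0.2, -0.512, 0.248] pointing down, gripper open.
Joint ranges: [-178.18, 178.18], [-50.72, 133.34], [12.68, 142.11], [-81.47, 261.47], [9.98, 163.14], [-165.26, 165.26]. Speed limits (degrees/s): [136.94, 136.94, 180, 180, 180, 180].

## Interface

Orientations are given as a 3x3 rotation matrix whose columns are the frame's x, y, z axes.
In Python, from rig import readout, eyes, env gives the robot as it stands.
- The arm moves only by the tool arm_command, never from a script. Its argument "rows" is text: rows parted by semicolons, each of 7 numbers parted by spaces: the closure, from 0 (fully open) to 1 (shut), then the shift along the tool's x, y, z in mm, then the turn, a rotation vector about the tool's x, y, z in degrees. In form: grip dx dy dz rx ry rz; .... A call has 1 to 5 rows; each row shifts and turns the commanded pose from where the row before left it, along the tool's axes as they then stand; what a row does not reach is not made up. A row lasts 1/12 s, in which the tool goes at most 41.7 mm and 7.16 degrees, less where a joint would pass 70% of its speed; a pose out of reach is approached as far as the arm can. A call with a gripper value outside its range is refused whole. The fingers move at their own pace and stop on an object; "squeeze" is the grip in N (left out, the last holds). Time passes only in rows, so rows that do not move let the fingers close. It gives the time, the measured TCP pose, the force and the opening at its end, in the units of the state.
- readout.observe(): the state, without advancing time (a new reading comes with each control period).
- eyes.get_image(name): name is "side" or "top"; returns the picture (480x640x3 uint8, red, green, blue); there is no depth.
- eyes.camera_model(name): a dict with "mtx" (3x3 intrinsics, pixels), "view" (4x4, takes a point from world to camera coordinates). Camera axes: x right, y up, looking along -z (the intrinsics and any distortion apply to the point x, -y, -z); pixel columns grow to the right and rows downward; lengths in m; the calibration is good to about 2 mm. A picture is of the moment at which its call begins. camera_model takes no time and is no camera call.
- env.close_job(): hands the job in, once; it reports no verdict.
The state is a dict: "time_s": time; "q": joint angles; "qvel": joint speeds; "joint_efforts": joint torques, N m; "position": TCP position; "tool_rot": TCP orientation; "ft_force": force on the tool from outside, world axes, zero at the start; "wrist_torque": the same for the moment, N m; "grip_width": finger opening in m.
Only numpy, scipy, OpenCV 4.12 (cv2) and the standard library are available. Lean on these libraries where they do the work, as an engineer would, in place of code of your own. Each camera call takes 0.05 s, during which the arm holds its last target. There are 200 camera calls.

## Working session

There is one attempt and no reset: what is moved stays moved. The work goes in short steps, Python scripts to look and compute and a tool call to move; the robot and the scene stay as the last step left them, time stands still between calls to the robot, and variables do not carry over. Pictures are saved under pics/ and viewed, about 8 in all and at most 12, crops included, and the job is handed in when it is done.

Besides the shell and the picture viewer there is one more tool, called after "Emit:" in YAML: its name, and indented under it one key for each argument. arm_command: Moves the arm, as the interface text tells. Its arguments: {"type":"object","properties":{"rows":{"type":"string"},"squeeze":{"type":"number"}},"required":["rows"]}

```bash
ls; mkdir -p pics; python3 - <<'E'
from rig import readout, eyes, env
import cv2
s=readout.observe(); print(s)
for n in("side","top"):
    im=eyes.get_image(n); cv2.imwrite(f"pics/{n}0.png",im[:,:,::-1]); m=eyes.camera_model(n); print(n,m)
E
```

```text
pics
{'time_s': 0.0, 'q': array([-8.09763632e+01,  2.18416191e+01,  7.43852198e+01, -1.65367099e-04,
        8.38596657e+01, -1.23352081e+01]), 'qvel': array([ 0.03490165,  0.01032255, -0.03471311, -0.03224203, -0.00308961,
       -0.02234783]), 'joint_efforts': array([ 3.22642591e-04, -4.48453510e+01, -2.31278855e+01, -1.62438405e-04,
        4.86030025e-03,  5.97516618e-06]), 'position': array([ 0.20027223, -0.51194411,  0.24770313]), 'tool_rot': array([[ 9.31317589e-01,  3.64208033e-01, -2.39632435e-04],
       [ 3.64207971e-01, -9.31316451e-01,  1.49065406e-03],
       [ 3.19734555e-04, -1.47554839e-03, -9.99998860e-01]]), 'ft_force': array([ 0.38097771, -0.6947319 ,  0.14511053]), 'wrist_torque': array([ 0.00274539, -0.02925551,  0.015826  ]), 'grip_width': 0.08539265375601984}
side {'mtx': array([[481.64155809,   0.        , 323.20698079],
       [  0.        , 481.64155809, 240.70124141],
       [  0.        ,   0.        ,   1.        ]]), 'view': array([[-0.96156639, -0.27455925, -0.00270135,  0.61498928],
       [ 0.20654032, -0.72976182,  0.65175822, -0.11938228],
       [-0.18091759,  0.62615086,  0.758422  , -1.02344166],
       [ 0.        ,  0.        ,  0.        ,  1.        ]])}
top {'mtx': array([[571.09790862,   0.        , 310.68681489],
       [  0.        , 571.09790862, 241.25831703],
       [  0.        ,   0.        ,   1.        ]]), 'view': array([[-0.01541062, -0.99987075, -0.00458213,  0.08859797],
       [ 0.99275783, -0.01584672,  0.11908301, -0.61125988],
       [-0.11914023, -0.0027138 ,  0.99287373, -1.06339986],
       [ 0.        ,  0.        ,  0.        ,  1.        ]])}
```

View pics/side0.png

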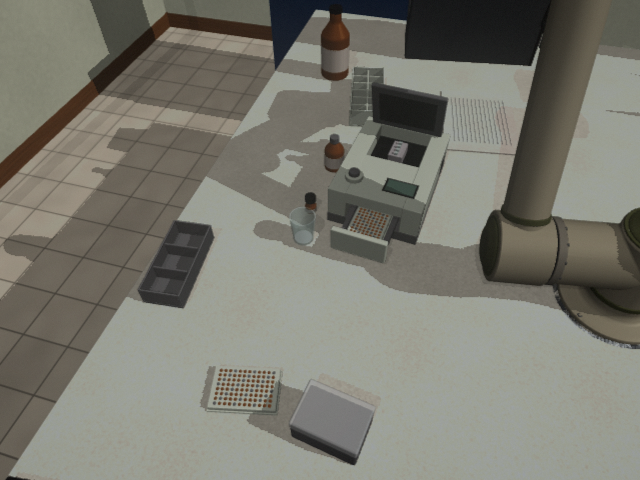

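View pics/top0.png

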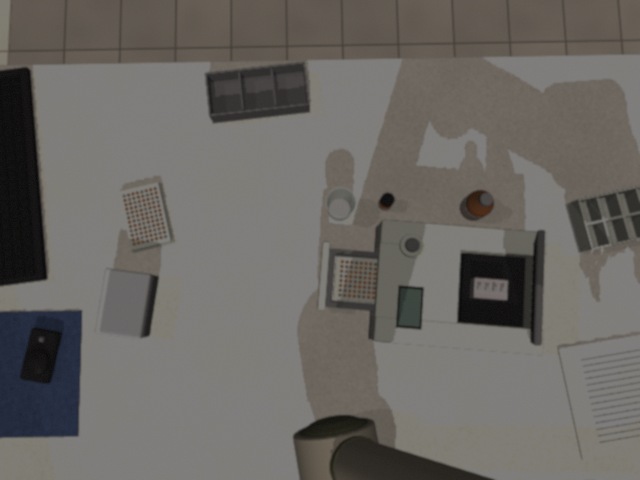

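Side view: reader with its front facing the camera, tray out, lid about upright (edge ~ (372,88)-(445,105)), button at (354,173). Top view: button (412,244), tray panel column ~324, reader front at ~376, lid edge ~540; the beaker stands by the tray's +x side. I'll enlarge crops to get precise pixels.

```bash
python3 - <<'E'
import cv2
a=cv2.imread('pics/top0.png')[180:360,300:560]; 
a=cv2.convertScaleAbs(a,alpha=1.8); cv2.imwrite('pics/c1.png',cv2.resize(a,None,fx=3,fy=3,interpolation=cv2.INTER_CUBIC))
b=cv2.imread('pics/side0.png')[70:270,280:480]; cv2.imwrite('pics/c2.png',cv2.resize(b,None,fx=3,fy=3,interpolation=cv2.INTER_CUBIC))
E
```

```text
(no output)
```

View pics/c1.png

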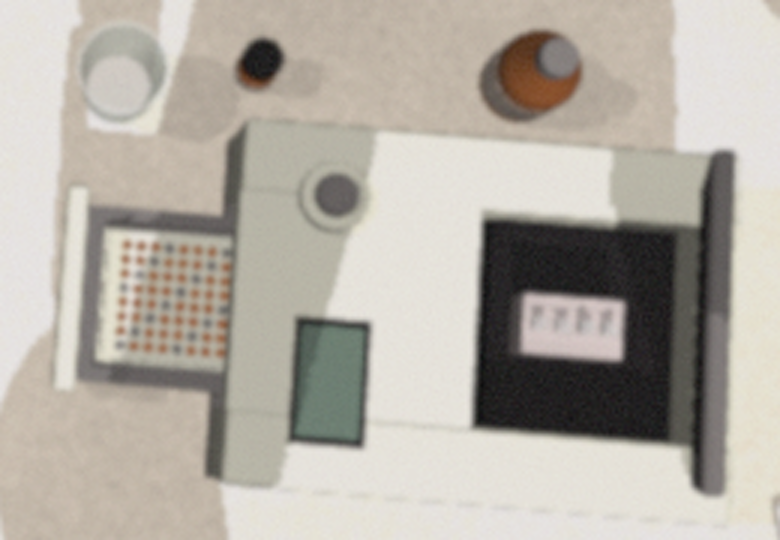

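View pics/c2.png

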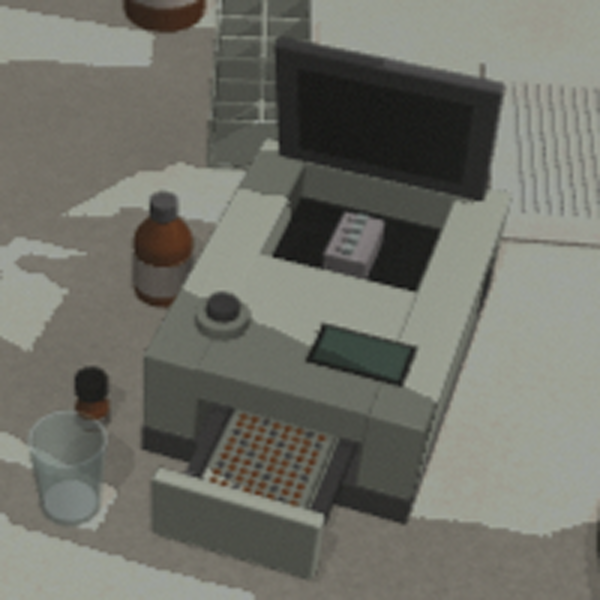

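Crop c1 (top): front top corners (248,122),(222,482), button (336,194), panel outer top corners (70,187),(54,387), lid's free edge from (735,152) to (725,492). c2 (side): button (222,303), lid corners (277,40),(502,86), panel outer top corners (153,480),(320,522).

```bash
cat > h.py <<'E'
import numpy as np
from rig import eyes
def ray(n,u,v):
    m=eyes.camera_model(n);K=m["mtx"];V=m["view"];R=V[:3,:3];t=V[:3,3]
    d=np.array([(u-K[0,2])/K[0,0],-(v-K[1,2])/K[1,1],-1.])
    return -R.T@t, R.T@d/np.linalg.norm(d)
def onz(n,u,v,z):
    c,d=ray(n,u,v); return c+d*(z-c[2])/d[2]
def tri(a,b):
    (c1,d1),(c2,d2)=ray("top",*a),ray("side",*b)
    s=np.linalg.lstsq(np.c_[d1,-d2],c2-c1,rcond=None)[0]
    p,q=c1+s[0]*d1,c2+s[1]*d2; return (p+q)/2,np.linalg.norm(p-q)
T=lambda x,y:(300+x/3,180+y/3)
S=lambda x,y:(280+x/3,70+y/3)
def proj(n,P):
    m=eyes.camera_model(n);p=m["view"]@np.r_[P,1];K=m["mtx"]
    return K[0,0]*p[0]/-p[2]+K[0,2], -K[1,1]*p[1]/-p[2]+K[1,2]
E
python3 - <<'E'
from h import *
np.set_printoptions(precision=4,suppress=True)
for nm,t,s,z in [("btn",(336,194),(222,303),.127),("frontL",(248,122),(147,352),.105),("frontR",(222,482),(424,432),.105),("panL",(70,187),(153,480),.092),("panR",(54,387),(320,522),.092)]:
    print(nm,onz("top",*T(*t),z),onz("side",*S(*s),z),*tri(T(*t),S(*s)))
print("lid",*tri(T(735,152),S(277,40)),*tri(T(724,492),S(502,86)))
print("beaker",onz("top",*T(118,85),0),onz("side",*S(70,502),0),onz("top",*T(122,55),.075))
print("vial",onz("top",*T(262,58),.05),"flask",onz("top",*T(560,56),.1))
E
```

```text
btn [ 0.5928 -0.0999  0.127 ] [ 0.5947 -0.0994  0.127 ] [ 0.5938 -0.0999  0.1266] 0.001865034364123198
frontL [ 0.6399 -0.0522  0.105 ] [ 0.6411 -0.0544  0.105 ] [ 0.64   -0.0519  0.1075] 0.00092644626869823
frontR [ 0.4256 -0.0304  0.105 ] [ 0.4272 -0.0278  0.105 ] [ 0.4263 -0.0306  0.1023] 0.0017274885640031809
panL [0.6036 0.0558 0.092 ] [0.6053 0.0586 0.092 ] [0.605  0.0558 0.0888] 0.0020469978316047877
panR [0.4827 0.0676 0.092 ] [0.4837 0.0649 0.092 ] [0.4831 0.0676 0.0952] 0.0007484244674787473
lid [ 0.6005 -0.2908  0.2361] 0.001938068774494263 [ 0.4241 -0.2738  0.2364] 0.0005070079533458166
beaker [0.6825 0.0207 0.    ] [0.6829 0.0188 0.    ] [0.6881 0.0214 0.075 ]
vial [ 0.6896 -0.0693  0.05  ] flask [ 0.6783 -0.2441  0.1   ]
```

Emit:
arm_command:
  rows: "1 0 0 0 0 0 6.75; 1 0 0 0 0 0 6.75; 1 0 0 0 0 0 6.75; 1 0 0 0 0 0 6.75; 1 0 0 0 0 0 0"
  squeeze: 40

```text
time_s: 0.52
position: [0.2003, -0.5121, 0.2479]
tool_rot: [[0.995, -0.102, -0.0], [-0.102, -0.995, 0.001], [-0.0, -0.001, -1.0]]
ft_force: [-0.6, 1.4, 1.0]
grip_width: 0.0256
```

Emit:
arm_command:
  rows: "1 28 -15 0 0 0 0; 1 28 -15 0 0 0 0; 1 28 -15 0 0 0 0; 1 28 -15 0 0 0 0; 1 28 -15 0 0 0 0"

```text
time_s: 0.93
position: [0.3482, -0.4505, 0.2481]
tool_rot: [[0.996, -0.094, -0.0], [-0.094, -0.996, 0.0], [-0.0, -0.0, -1.0]]
ft_force: [0.3, -0.1, -0.9]
grip_width: -0.0002
```

Emit:
arm_command:
  rows: "1 29 -20 0 0 0 0; 1 29 -20 0 0 0 0; 1 29 -20 0 0 0 0; 1 29 -20 0 0 0 0; 1 29 -20 20 0 0 0"

```text
time_s: 1.35
position: [0.5034, -0.3658, 0.2314]
tool_rot: [[0.996, -0.094, 0.005], [-0.094, -0.996, -0.005], [0.005, 0.004, -1.0]]
ft_force: [0.1, -0.9, 1.2]
grip_width: -0.0
```

```bash
cat >> h.py <<'E'
EX=np.array([-.0985,-.9951,0]);EY=np.array([.9951,-.0985,0]);O=np.array([.5193,-.1878,0])
def st():
    from rig import readout
    s=readout.observe();p=s["position"]-O;f=s["ft_force"]
    print("t%.2f reader TCP mm"%s["time_s"],np.round(1e3*np.array([p@EX,p@EY,p[2]]),1),"F(ex,ey,z)",np.round([f@EX,f@EY,f[2]],1),"w",round(s["grip_width"],4),"tz",np.round(s["tool_rot"][:,2],3),"x",np.round(s["tool_rot"][:,0],3))
E
python3 - <<'E'
from h import *
import cv2
st()
t=cv2.convertScaleAbs(eyes.get_image("top")[150:390,290:590,::-1],alpha=1.8); s=np.ascontiguousarray(eyes.get_image("side")[20:260,300:600,::-1])
cv2.imwrite("pics/d1.png",cv2.resize(np.vstack([t,s]),None,fx=1.25,fy=1.25) if 0 else cv2.resize(np.hstack([t,s]),(800,320)))
E
```

```text
t1.35 reader TCP mm [178.7   1.7 231.4] F(ex,ey,z) [0.9 0.1 1.2] w -0.0 tz [ 0.005 -0.005 -1.   ] x [ 0.996 -0.094  0.005]
```

View pics/d1.png

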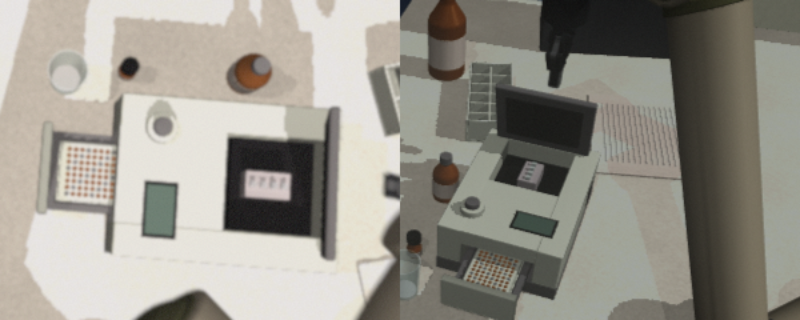

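Picture d1: the fingertip (side crop (555,82)) hangs behind the lid, laterally near its middle; everything else is as before. Now approach the lid from behind.

Emit:
arm_command:
  rows: "1 0 -12 2 0 0 0; 1 0 -12 2 0 0 0; 1 0 -10 0 0 0 0; 1 0 -5 0 0 0 0; 1 0 -5 0 0 0 0"

```text
time_s: 1.87
position: [0.5051, -0.3218, 0.2251]
tool_rot: [[0.995, -0.098, 0.001], [-0.098, -0.995, -0.001], [0.001, 0.001, -1.0]]
ft_force: [-0.1, -0.2, 0.2]
grip_width: 0.0001
```

Emit:
arm_command:
  rows: "1 0 -5 0 0 0 0; 1 0 -5 0 0 0 0; 1 0 -5 0 0 0 0; 1 0 -5 0 0 0 0; 1 0 0 0 0 0 0"

```text
time_s: 2.28
position: [0.5075, -0.3017, 0.2244]
tool_rot: [[0.995, -0.098, -0.0], [-0.098, -0.995, 0.0], [-0.0, -0.0, -1.0]]
ft_force: [-0.0, 0.6, 0.7]
grip_width: 0.0002
```

```bash
python3 - <<'E'
from h import *
st()
E
```

```text
t2.28 reader TCP mm [114.5  -0.5 224.4] F(ex,ey,z) [-0.6 -0.1  0.7] w 0.0002 tz [-0.  0. -1.] x [ 0.995 -0.098 -0.   ]
```

Emit:
arm_command:
  rows: "1 0 -4.2 0 0 0 0; 1 0 -4.2 0 0 0 0; 1 0 -4.2 0 0 0 0; 1 0 -4.2 0 0 0 0; 1 0 -4.2 0 0 0 0"

```text
time_s: 2.7
position: [0.5095, -0.2811, 0.2243]
tool_rot: [[0.995, -0.098, 0.0], [-0.098, -0.995, -0.0], [0.0, 0.0, -1.0]]
ft_force: [0.1, -0.8, -0.5]
grip_width: 0.0002
```

Emit:
arm_command:
  rows: "1 0 -4.2 2.3 0 0 0; 1 0 -4.2 2.3 0 0 0; 1 0 -4.2 2.3 0 0 0; 1 0 -4.2 2.3 0 0 0; 1 0 0 0 0 0 0"

```text
time_s: 3.12
position: [0.5111, -0.2638, 0.2146]
tool_rot: [[0.995, -0.098, -0.001], [-0.098, -0.995, 0.001], [-0.001, -0.001, -1.0]]
ft_force: [0.5, -0.0, 0.1]
grip_width: -0.0001
```

```bash
python3 - <<'E'
from h import *
import cv2
st()
t=cv2.convertScaleAbs(eyes.get_image("top")[150:390,290:590,::-1],alpha=1.8); s=np.ascontiguousarray(eyes.get_image("side")[20:260,300:600,::-1])
cv2.imwrite("pics/d2.png",cv2.resize(np.hstack([t,s]),(800,320)))
E
```

```text
t3.12 reader TCP mm [ 76.4  -0.7 214.6] F(ex,ey,z) [-0.   0.5  0.1] w -0.0001 tz [-0.001  0.001 -1.   ] x [ 0.995 -0.098 -0.001]
```

View pics/d2.png

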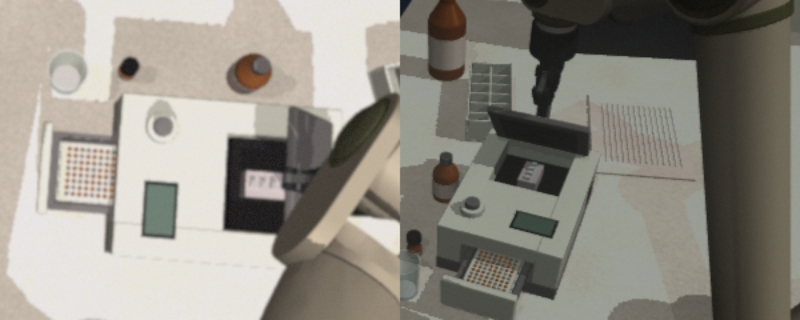

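Picture d2: the lid is moving and now leans forward (edge at about column 290 in the top crop), with the tip behind it. I'll continue along the arc.

Emit:
arm_command:
  rows: "1 0 -3.8 3 0 0 0; 1 0 -3.8 3 0 0 0; 1 0 -3.8 3 0 0 0; 1 0 -3.8 3 0 0 0; 1 0 0 0 0 0 0"

```text
time_s: 3.63
position: [0.5125, -0.2487, 0.2023]
tool_rot: [[0.995, -0.098, -0.001], [-0.098, -0.995, 0.001], [-0.001, -0.001, -1.0]]
ft_force: [1.0, 0.2, -0.3]
grip_width: 0.0004
```

Emit:
arm_command:
  rows: "1 0 -3.2 3.6 0 0 0; 1 0 -3.2 3.6 0 0 0; 1 0 -3.2 3.6 0 0 0; 1 0 -3.2 3.6 0 0 0; 1 0 0 0 0 0 0"

```text
time_s: 4.05
position: [0.5137, -0.2361, 0.1878]
tool_rot: [[0.995, -0.098, -0.001], [-0.098, -0.995, 0.001], [-0.001, -0.001, -1.0]]
ft_force: [1.0, -0.4, 0.3]
grip_width: -0.0001
```

Emit:
arm_command:
  rows: "1 0 -2.5 4.1 0 0 0; 1 0 -2.5 4.1 0 0 0; 1 0 -2.5 4.1 0 0 0; 1 0 -2.5 4.1 0 0 0; 1 0 0 0 0 0 0"

```text
time_s: 4.47
position: [0.5146, -0.2263, 0.1713]
tool_rot: [[0.995, -0.098, -0.001], [-0.098, -0.995, 0.001], [-0.002, -0.001, -1.0]]
ft_force: [-1.0, -0.0, 0.5]
grip_width: 0.0001
```

Emit:
arm_command:
  rows: "1 0 -1.7 4.5 0 0 0; 1 0 -1.7 4.5 0 0 0; 1 0 -1.7 4.5 0 0 0; 1 0 -1.7 4.5 0 0 0; 1 0 0 0 0 0 0"

```text
time_s: 4.88
position: [0.5152, -0.2197, 0.1533]
tool_rot: [[0.995, -0.098, -0.001], [-0.098, -0.995, 0.001], [-0.002, -0.001, -1.0]]
ft_force: [-0.3, -0.6, -0.5]
grip_width: -0.0001
```

```bash
python3 - <<'E'
from h import *
st()
E
```

```text
t4.88 reader TCP mm [ 32.2  -0.9 153.3] F(ex,ey,z) [ 0.6 -0.3 -0.5] w -0.0001 tz [-0.001  0.001 -1.   ] x [ 0.995 -0.098 -0.002]
```

Emit:
arm_command:
  rows: "1 0 -1 4.6 0 0 0; 1 0 -1 4.6 0 0 0; 1 0 -1 4.6 0 0 0; 1 0 -1 3 0 0 0; 1 0 0 0 0 0 0"

```text
time_s: 5.3
position: [0.5156, -0.2159, 0.1367]
tool_rot: [[0.995, -0.098, -0.001], [-0.098, -0.995, 0.001], [-0.001, -0.001, -1.0]]
ft_force: [0.0, 0.6, 0.1]
grip_width: 0.0001
```

Emit:
arm_command:
  rows: "1 0 0 1 0 0 0; 1 0 0 1 0 0 0; 1 0 0 0 0 0 0"

```text
time_s: 5.55
position: [0.5159, -0.2162, 0.1355]
tool_rot: [[0.995, -0.098, -0.0], [-0.098, -0.995, 0.0], [-0.0, -0.0, -1.0]]
ft_force: [-0.2, -0.5, -0.2]
grip_width: 0.0001
```

```bash
python3 - <<'E'
from h import *
st()
E
```

```text
t5.55 reader TCP mm [ 28.6  -0.6 135.5] F(ex,ey,z) [ 0.5 -0.1 -0.2] w 0.0001 tz [-0.  0. -1.] x [ 0.995 -0.098 -0.   ]
```

Emit:
arm_command:
  rows: "1 0 0 1 0 0 0; 1 0 0 1 0 0 0; 1 0 0 0 0 0 0"

```text
time_s: 5.8
position: [0.516, -0.2162, 0.1345]
tool_rot: [[0.995, -0.098, 0.001], [-0.098, -0.995, -0.001], [0.001, 0.001, -1.0]]
ft_force: [-2.3, 3.4, 7.3]
grip_width: 0.0002
```

Emit:
arm_command:
  rows: "1 0 0 1 0 0 0; 1 0 0 1 0 0 0; 1 0 0 0 0 0 0"

```text
time_s: 6.05
position: [0.5161, -0.2162, 0.1343]
tool_rot: [[0.995, -0.098, 0.002], [-0.098, -0.995, -0.002], [0.002, 0.002, -1.0]]
ft_force: [-7.2, 4.7, 22.5]
grip_width: 0.0002
```

```bash
python3 - <<'E'
from h import *
import cv2
st()
t=cv2.convertScaleAbs(eyes.get_image("top")[150:390,290:590,::-1],alpha=1.8); s=np.ascontiguousarray(eyes.get_image("side")[20:260,300:600,::-1])
cv2.imwrite("pics/d3.png",cv2.resize(np.hstack([t,s]),(800,320)))
E
```

```text
t6.05 reader TCP mm [ 28.6  -0.4 134.3] F(ex,ey,z) [-3.9 -7.6 22.5] w 0.0002 tz [ 0.002 -0.002 -1.   ] x [ 0.995 -0.098  0.002]
```

View pics/d3.png

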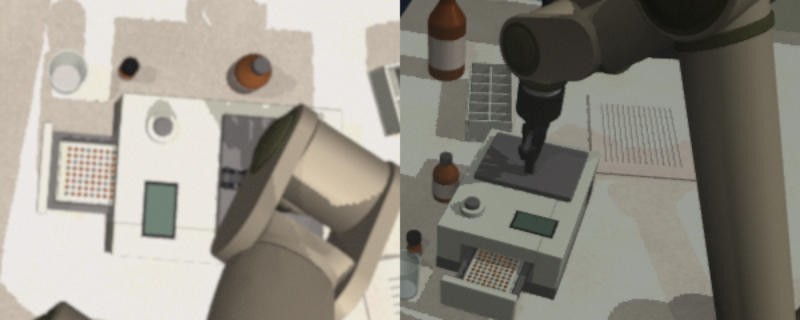

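Picture d3: the lid lies flat on the housing and the arm stops hard at tip height 117 mm, which matches shut. Next: lift clear, then pass over and beyond the tray panel.

Emit:
arm_command:
  rows: "1 0 0 -5 0 0 0; 1 0 0 -20 0 0 0; 1 0 0 -25 0 0 0; 1 0 0 -25 0 0 0; 1 0 -10 -25 0 0 0"

```text
time_s: 6.57
position: [0.5167, -0.2072, 0.2325]
tool_rot: [[0.995, -0.1, -0.0], [-0.1, -0.995, -0.0], [-0.0, 0.0, -1.0]]
ft_force: [-1.2, 0.1, -0.3]
grip_width: 0.0003
```

Emit:
arm_command:
  rows: "1 0 -25 0 0 0 0; 1 0 -30 0 0 0 0; 1 0 -34 0 0 0 0; 1 0 -34 0 0 0 0; 1 0 -34 0 0 0 0"

```text
time_s: 6.98
position: [0.5322, -0.0486, 0.2315]
tool_rot: [[0.995, -0.099, 0.0], [-0.099, -0.995, -0.0], [0.0, 0.0, -1.0]]
ft_force: [0.1, -0.4, 0.3]
grip_width: 0.0002
```

Emit:
arm_command:
  rows: "1 0 -34 0 0 0 0; 1 0 -34 0 0 0 0; 1 0 -34 0 0 0 0; 1 0 -34 0 0 0 0; 1 0 -30 0 0 0 0"

```text
time_s: 7.4
position: [0.5485, 0.1172, 0.2316]
tool_rot: [[0.995, -0.098, 0.0], [-0.098, -0.995, 0.0], [0.0, -0.0, -1.0]]
ft_force: [0.6, -0.5, 0.6]
grip_width: -0.0002
```

Emit:
arm_command:
  rows: "1 0 -15 0 0 0 0; 1 0 0 20 0 0 0; 1 0 0 25 0 0 0; 1 0 0 20 0 0 0; 1 0 0 0 0 0 0"

```text
time_s: 7.82
position: [0.5484, 0.1301, 0.1628]
tool_rot: [[0.995, -0.098, -0.007], [-0.098, -0.995, -0.0], [-0.007, 0.001, -1.0]]
ft_force: [0.1, 0.1, -0.3]
grip_width: -0.0001
```

```bash
python3 - <<'E'
from h import *
st()
E
```

```text
t7.82 reader TCP mm [-319.3   -2.3  162.8] F(ex,ey,z) [-0.1  0.1 -0.3] w -0.0001 tz [-0.007 -0.    -1.   ] x [ 0.995 -0.098 -0.007]
```

Emit:
arm_command:
  rows: "1 0 0 25 0 0 0; 1 0 0 25 0 0 0; 1 0 0 20 0 0 0; 1 0 0 10 0 0 0; 1 0 0 0 0 0 0"

```text
time_s: 8.23
position: [0.5498, 0.13, 0.0855]
tool_rot: [[0.995, -0.099, -0.003], [-0.099, -0.995, -0.0], [-0.003, 0.0, -1.0]]
ft_force: [-0.7, -0.9, -1.1]
grip_width: -0.0002
```

Emit:
arm_command:
  rows: "1 0 10 0 0 0 0; 1 0 10 0 0 0 0; 1 0 10 0 0 0 0; 1 0 10 0 0 0 0; 1 0 8 0 0 0 0"

```text
time_s: 8.65
position: [0.5456, 0.0808, 0.0873]
tool_rot: [[0.995, -0.099, 0.001], [-0.099, -0.995, -0.0], [0.001, 0.0, -1.0]]
ft_force: [0.4, 0.5, 0.3]
grip_width: -0.0
```

Emit:
arm_command:
  rows: "1 0 6 0 0 0 0; 1 0 6 0 0 0 0; 1 0 6 0 0 0 0; 1 0 6 0 0 0 0; 1 0 6 0 0 0 0"

```text
time_s: 9.07
position: [0.5425, 0.0521, 0.0866]
tool_rot: [[0.995, -0.098, 0.0], [-0.098, -0.995, 0.0], [0.0, -0.0, -1.0]]
ft_force: [0.8, 1.9, 2.2]
grip_width: -0.0
```

```bash
python3 - <<'E'
from h import *
st()
E
```

```text
t9.07 reader TCP mm [-241.    -0.5   86.6] F(ex,ey,z) [-2.   0.6  2.2] w -0.0 tz [ 0.  0. -1.] x [ 0.995 -0.098  0.   ]
```

Emit:
arm_command:
  rows: "1 0 6 0 0 0 0; 1 0 6 0 0 0 0; 1 0 6 0 0 0 0; 1 0 6 0 0 0 0; 1 0 6 0 0 0 0"

```text
time_s: 9.48
position: [0.5395, 0.0221, 0.0865]
tool_rot: [[0.995, -0.098, 0.0], [-0.098, -0.995, -0.0], [0.0, -0.0, -1.0]]
ft_force: [1.4, 1.5, 0.4]
grip_width: -0.0004
```

Emit:
arm_command:
  rows: "1 0 5 0 0 0 0; 1 0 5 0 0 0 0; 1 0 5 0 0 0 0; 1 0 5 0 0 0 0; 1 0 3 0 0 0 0"

```text
time_s: 9.9
position: [0.5372, -0.0009, 0.0865]
tool_rot: [[0.995, -0.099, -0.0], [-0.099, -0.995, -0.0], [-0.0, 0.0, -1.0]]
ft_force: [1.8, 1.6, 0.3]
grip_width: 0.0001
```

Emit:
arm_command:
  rows: "1 0 2 0 0 0 0; 1 0 2 0 0 0 0; 1 0 0 0 0 0 0"

```text
time_s: 10.15
position: [0.5367, -0.0045, 0.0865]
tool_rot: [[0.995, -0.098, -0.001], [-0.098, -0.995, -0.0], [-0.001, 0.0, -1.0]]
ft_force: [0.0, -0.6, 0.5]
grip_width: 0.0001
```

```bash
python3 - <<'E'
from h import *
st()
E
```

```text
t10.15 reader TCP mm [-184.1   -0.8   86.5] F(ex,ey,z) [0.6 0.1 0.5] w 0.0001 tz [-0.001 -0.    -1.   ] x [ 0.995 -0.098 -0.001]
```

Keep pushing in small steps until there is a firm stop.

Emit:
arm_command:
  rows: "1 0 2 0 0 0 0; 1 0 2 0 0 0 0; 1 0 2 0 0 0 0; 1 0 0 0 0 0 0"

```text
time_s: 10.48
position: [0.536, -0.0105, 0.0864]
tool_rot: [[0.995, -0.098, -0.001], [-0.098, -0.995, -0.0], [-0.001, 0.0, -1.0]]
ft_force: [-0.4, 0.3, -0.3]
grip_width: 0.0001
```

Emit:
arm_command:
  rows: "1 0 1.5 0 0 0 0; 1 0 1.5 0 0 0 0; 1 0 0 0 0 0 0"

```text
time_s: 10.73
position: [0.5358, -0.0129, 0.0864]
tool_rot: [[0.995, -0.098, -0.0], [-0.098, -0.995, 0.001], [-0.001, -0.001, -1.0]]
ft_force: [0.4, 3.5, -0.5]
grip_width: -0.0
```

```bash
python3 - <<'E'
from h import *
st()
E
```

```text
t10.73 reader TCP mm [-175.7   -0.8   86.4] F(ex,ey,z) [-3.6  0.  -0.5] w -0.0 tz [-0.     0.001 -1.   ] x [ 0.995 -0.098 -0.001]
```

Emit:
arm_command:
  rows: "1 0 1.5 0 0 0 0; 1 0 1 0 0 0 0; 1 0 0 0 0 0 0; 1 0 0 0 0 0 0"

```text
time_s: 11.07
position: [0.5357, -0.0132, 0.0865]
tool_rot: [[0.995, -0.098, 0.0], [-0.098, -0.995, 0.005], [-0.0, -0.005, -1.0]]
ft_force: [2.0, 17.3, -0.2]
grip_width: -0.0
```

```bash
python3 - <<'E'
from h import *
st()
E
```

```text
t11.07 reader TCP mm [-175.4   -0.8   86.5] F(ex,ey,z) [-17.4   0.3  -0.2] w -0.0 tz [ 0.     0.005 -1.   ] x [ 0.995 -0.098 -0.   ]
```

Firm stop with 17 N at a TCP reader x of -175 mm, which matches the panel lying against the housing. Back off, rise, and check before pressing the button.

Emit:
arm_command:
  rows: "1 0 -15 0 0 0 0; 1 0 -20 0 0 0 0; 1 0 0 -20 0 0 0; 1 0 0 -35 0 0 0; 1 0 0 -35 0 0 0"

```text
time_s: 11.48
position: [0.5387, 0.0193, 0.177]
tool_rot: [[0.995, -0.098, -0.002], [-0.098, -0.995, -0.0], [-0.002, 0.0, -1.0]]
ft_force: [0.5, -0.2, 0.8]
grip_width: -0.0002
```

Emit:
arm_command:
  rows: "1 0 -20 -20 0 0 0; 1 0 -30 0 0 0 0; 1 0 -30 0 0 0 0; 1 0 -20 0 0 0 0; 1 0 0 0 0 0 0"

```text
time_s: 11.9
position: [0.549, 0.1215, 0.1967]
tool_rot: [[0.995, -0.095, 0.001], [-0.095, -0.995, 0.0], [0.001, -0.0, -1.0]]
ft_force: [-1.1, -0.6, 0.9]
grip_width: 0.0001
```

```bash
python3 - <<'E'
from h import *
import cv2
st()
T0=eyes.get_image("top")[:,:,::-1]; S0=eyes.get_image("side")[:,:,::-1]
cv2.imwrite("pics/top1.png",T0);cv2.imwrite("pics/side1.png",S0)
t=cv2.convertScaleAbs(T0[180:360,330:530],alpha=1.8); s=S0[70:250,300:500]
cv2.imwrite("pics/d4.png",cv2.resize(np.hstack([t,s]),(800,360),interpolation=cv2.INTER_CUBIC))
E
```

```text
t11.90 reader TCP mm [-310.7   -0.9  196.7] F(ex,ey,z) [ 0.7 -1.   0.9] w 0.0001 tz [ 0.001  0.    -1.   ] x [ 0.995 -0.095  0.001]
```

View pics/d4.png

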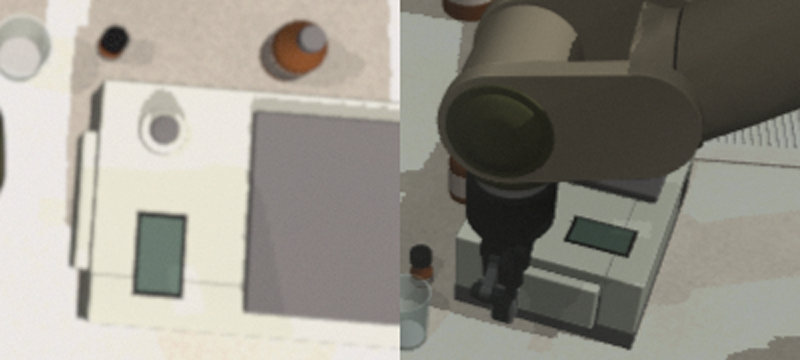

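Picture d4 (top half, scale 2): the lid lies flat with its edge from (250,112) to (244,312), the panel lies against the front at (85,132)-(78,268), and the button is at (163,129). Beaker, vial and flask are unmoved. A numeric check:

```bash
python3 - <<'E'
from h import *
for n,u,v,z in [("lidL",250,112,.1175),("lidR",244,312,.1175),("panL",85,132,.092),("panR",78,268,.092),("btn",163,129,.127)]:
    p=onz("top",330+u/2,180+v/2,z); q=p-O; print(n,np.round(p,4),np.round([q@EX*1e3,q@EY*1e3],1))
E
```

```text
lidL [ 0.6082 -0.1788  0.1175] [-17.8  87.6]
lidR [ 0.4322 -0.1655  0.1175] [-13.6 -88.8]
panL [ 0.5954 -0.0339  0.092 ] [-160.7   60.6]
panR [ 0.4724 -0.0241  0.092 ] [-158.3  -62.8]
btn [ 0.5931 -0.099   0.127 ] [-95.6  64.7]
```

All in place (lid edge x ≈ -15.7 mm, as when shut). Now go above the button.

Emit:
arm_command:
  rows: "1 11 36 0 0 0 0; 1 11 36 0 0 0 0; 1 11 36 0 0 0 0; 1 11 36 0 0 0 0; 1 11 36 0 0 0 0"

```text
time_s: 12.42
position: [0.5857, -0.0692, 0.1966]
tool_rot: [[0.995, -0.1, -0.0], [-0.1, -0.995, -0.001], [-0.0, 0.001, -1.0]]
ft_force: [2.4, 0.2, 0.9]
grip_width: -0.0003
```

Emit:
arm_command:
  rows: "1 11 36 0 0 0 0; 1 0 0 15 0 0 0; 1 0 0 15 0 0 0; 1 0 0 10 0 0 0; 1 0 0 0 0 0 0"

```text
time_s: 12.83
position: [0.5922, -0.1035, 0.1543]
tool_rot: [[0.995, -0.1, -0.004], [-0.1, -0.995, 0.001], [-0.004, -0.001, -1.0]]
ft_force: [-0.0, -0.4, 0.4]
grip_width: -0.0002
```

```bash
python3 - <<'E'
from h import *
st()
E
```

```text
t12.83 reader TCP mm [-91.   64.3 154.3] F(ex,ey,z) [0.4 0.  0.4] w -0.0002 tz [-0.004  0.001 -1.   ] x [ 0.995 -0.1   -0.004]
```

Emit:
arm_command:
  rows: "1 1 -4 0 0 0 0; 1 0 0 4 0 0 0; 1 0 0 4 0 0 0; 1 0 0 2 0 0 0; 1 0 0 0 0 0 0"

```text
time_s: 13.25
position: [0.5947, -0.0986, 0.1462]
tool_rot: [[0.995, -0.098, -0.0], [-0.098, -0.995, 0.0], [-0.001, -0.0, -1.0]]
ft_force: [-0.9, -0.7, 0.1]
grip_width: 0.0002
```

Emit:
arm_command:
  rows: "1 0 0 2 0 0 0; 1 0 0 2 0 0 0; 1 0 0 1 0 0 0; 1 0 0 0 0 0 0"

```text
time_s: 13.58
position: [0.595, -0.0989, 0.1416]
tool_rot: [[0.995, -0.098, 0.001], [-0.098, -0.995, -0.0], [0.001, -0.0, -1.0]]
ft_force: [-0.4, 0.3, 2.6]
grip_width: -0.0
```

```bash
python3 - <<'E'
from h import *
st()
E
```

```text
t13.58 reader TCP mm [-95.9  66.6 141.6] F(ex,ey,z) [-0.3 -0.5  2.6] w -0.0 tz [ 0.001 -0.    -1.   ] x [ 0.995 -0.098  0.001]
```

Button contact (2.6 N); press on to the stop.

Emit:
arm_command:
  rows: "1 0 0 1 0 0 0; 1 0 0 1 0 0 0; 1 0 0 1 0 0 0; 1 0 0 0 0 0 0"

```text
time_s: 13.92
position: [0.595, -0.0989, 0.1386]
tool_rot: [[0.995, -0.098, 0.001], [-0.098, -0.995, -0.0], [0.001, 0.0, -1.0]]
ft_force: [1.2, 0.4, 3.9]
grip_width: 0.0001
```

Emit:
arm_command:
  rows: "1 0 0 1 0 0 0; 1 0 0 1 0 0 0; 1 0 0 0 0 0 0; 1 0 0 0 0 0 0"

```text
time_s: 14.25
position: [0.5951, -0.0989, 0.1379]
tool_rot: [[0.995, -0.098, 0.002], [-0.098, -0.995, -0.001], [0.002, 0.0, -1.0]]
ft_force: [-2.0, 1.5, 11.7]
grip_width: -0.0
```

```bash
python3 - <<'E'
from h import *
st()
E
```

```text
t14.25 reader TCP mm [-95.9  66.6 137.9] F(ex,ey,z) [-1.3 -2.2 11.7] w -0.0 tz [ 0.002 -0.001 -1.   ] x [ 0.995 -0.098  0.002]
```

Hard stop at tip height 121 mm (6 mm of travel, 12 N against the 4 N spring). One more millimetre for certainty, then release and retreat.

Emit:
arm_command:
  rows: "1 0 0 0.8 0 0 0; 1 0 0 0 0 0 0; 1 0 0 -5 0 0 0; 1 0 0 -10 0 0 0; 1 0 0 -20 0 0 0"

```text
time_s: 14.67
position: [0.5937, -0.0986, 0.1692]
tool_rot: [[0.995, -0.098, -0.005], [-0.098, -0.995, 0.002], [-0.005, -0.001, -1.0]]
ft_force: [-0.9, -0.0, -0.4]
grip_width: 0.0004
```

Emit:
arm_command:
  rows: "1 0 0 -30 0 0 0; 1 0 0 -30 0 0 0; 1 0 -30 -10 0 0 0; 1 0 -36 0 0 0 0; 1 0 -36 0 0 0 0"

```text
time_s: 15.08
position: [0.6048, 0.0032, 0.2417]
tool_rot: [[0.995, -0.1, 0.001], [-0.1, -0.995, -0.0], [0.001, 0.0, -1.0]]
ft_force: [0.8, -0.3, -0.8]
grip_width: 0.0001
```

Emit:
arm_command:
  rows: "1 0 -36 0 0 0 0; 1 0 -36 0 0 0 0; 1 0 -36 0 0 0 0; 1 0 -25 0 0 0 0; 1 0 0 0 0 0 0"

```text
time_s: 15.5
position: [0.6174, 0.1394, 0.2404]
tool_rot: [[0.996, -0.094, -0.001], [-0.094, -0.996, 0.001], [-0.001, -0.001, -1.0]]
ft_force: [-0.2, -0.6, -0.0]
grip_width: 0.0003
```

```bash
python3 - <<'E'
from h import *
import cv2
st()
T0=eyes.get_image("top")[:,:,::-1]; S0=eyes.get_image("side")[:,:,::-1]
a=cv2.imread("pics/top1.png")
t=cv2.convertScaleAbs(T0[150:390,290:590],alpha=1.8); s=S0[50:290,280:580]
cv2.imwrite("pics/d5.png",cv2.resize(np.hstack([t,s]),(800,320),interpolation=cv2.INTER_CUBIC))
E
```

```text
t15.50 reader TCP mm [-335.3   65.4  240.4] F(ex,ey,z) [ 0.6 -0.1 -0. ] w 0.0003 tz [-0.001  0.001 -1.   ] x [ 0.996 -0.094 -0.001]
```

View pics/d5.png

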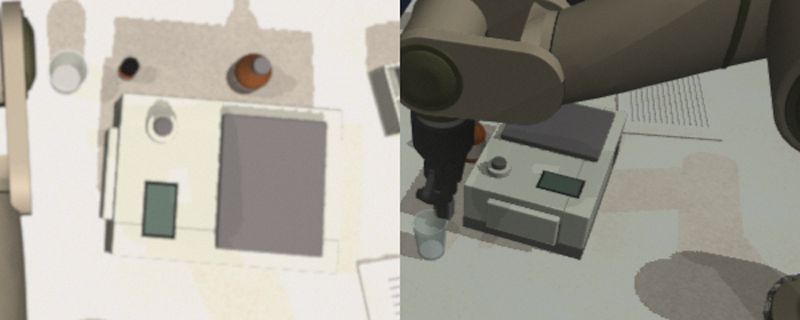

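Picture d5: the lid is flat, the tray panel lies against the front, the button at (161,126) is up again, and the bystanders are in place. The arm is clear, so I hand in.

```bash
python3 -c "
from rig import env; print(env.close_job())"
```

```text
the job is handed in; nothing more can be done
None
```

The reader is ready and started, and the job is handed in at about 15.6 s of the 58 s limit. With closed fingertips I pushed the lid shut, then the tray in, then pressed and released the start button.

- **Lid:** it stopped hard with the fingertips at 117 mm, the height of the shut lid. In the later top picture its free edge measured x ≈ -15.7 mm, against -15 mm when shut.
- **Tray:** the panel reached a firm stop at 17 N. The pictures show it against the housing front; its outer face measured about 9 to 10 mm ahead of it. The panel is 14 mm thick and I had guessed 14 mm there. I did not resolve this difference and relied on the hard stop.
- **Button:** it reached its stop after about 6 mm of travel, with the fingertips at 121 mm and 12 N against the 4 N spring. The last pictures show it up again.
- **Force readings:** the wrist force showed almost nothing while the lid was swinging, so I followed its motion by picture until the stop.
- **Surroundings:** the beaker, vial and flask looked unmoved in the last pictures. The tip box and spare plate were outside the later crops, but the arm never went near them. The arm ended clear, touching nothing.

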